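Tip the zinc bin back and slide the packing blade under its front

ROBOT

A 7-joint arm with a two-finger parallel gripper is mounted at the origin on the work surface. World frame = base frame: x ahead of the robot, y to its left, z up, the work surface at z = 0. Lengths are in m, angles in degrees, forces in N, time in s.
With the tool pointing down it reaches from about 0.425 to 0.875 m from the base axis. Payload 4.7 kg.
Tool frame: the origin (TCP) lies at the very end of the fingers, on their centre line; the grasp point (between the pads) lies 19 mm behind it; x points along the fingers, z is the direction in which the jaws open and shut, and the axes are right-handed (so a half turn about x gives the same grasp; the last joint's range is limited). The gripper opens to 87 mm and grips with 3 to 60 N. Pads are 19 mm wide; open, the fingers measure 117 mm over their backs; the gripper's body (75 mm by 190 mm) begins 51 mm behind the grasp point.
Start: joints at [73.402, 18.392, -4.016, 83.108, 1.295, 78.541, -3.26], TCP at [0.194, -0.62, 0.223] pointing down, gripper open.
Joint ranges: [-163.93, 163.93], [-17.29, 119.83], [-79.2, 71.16], [3.27, 140.29], [-89.18, 269.18], [5.43, 117.66], [-154.24, 154.24]. Speed limits (degrees/s): [147.25, 147.25, 180, 180, 180, 180, 180].

INTERFACE

Orientations are given as [roll, pitch, yaw] about the fixed x, y, z axes, in that order (R = Rz(yaw) Ry(pitch) Rx(roll)).
In Python, from cell import env gives the robot as it stands. The module is installed in compiled form; this text tells all that it offers.
- The arm moves only by the tool drive_tool, never from a script. Its argument "increments" is a list of rows, each a list of 2 entries, a list of its own where there are three numbers: the shift along the tool's x, y, z scaled (see below), then the turn, a rotation vector about the tool's x, y, z scaled (see below). In form: [[[dx, dy, dz], [wx, wy, wz]], ...]. A call has 1 to 10 rows; each row shifts and turns the commanded pose from where the row before left it, along the tool's axes as they then stand; what a row does not reach is not made up. The controller multiplies each number of a shift by 0.04 m and each number of a turn by 120 degrees. A row lasts 1/10 s, in which the tool goes at most 50 mm and 8.59 degrees, less where a joint would pass 70% of its speed; a pose out of reach is approached as far as the arm can. A call with a number of a shift or a turn outside -1 to 1 is refused whole. A call with a gripper value outside its range is refused whole. "hand" is the gripper's target within -1 to 1 (fully open at 1, half-way at 0, shut at -1), set as the call begins (left out, the last holds). The fingers move at their own pace and stop on an object; "squeeze" is the grip in N (left out, the last holds). Time passes only in rows, so rows that do not move let the fingers close. It gives the time, the measured TCP pose, the force and the opening at its end, in the units of the state.
- env.get_obs(): the state, without advancing time (a new reading comes with each control period).
- env.read_camera(name): name is "scene" or "top" or "wrist"; returns a dict with "frame" (420x560x3 uint8, red, green, blue), "fx", "fy", "cx", "cy" (pixels), "R" (3x3) and "t" (3): a world point X has camera coordinates R X + t. Camera axes: x right, y down, z forward; pixel columns grow to the right and rows downward; lengths in m; the calibration is good to about 2 mm. The wrist camera is an equidistant fisheye: a pixel r from the principal point sees the ray r / f radians off the axis. A picture is of the moment at which its call begins. There is no depth.
- env.sign_off(): hands the job in, once; it reports no verdict.
The state is a dict: "time_s": time; "qpos": joint angles; "joint_velocities": joint speeds; "effort": joint torques, N m; "tool_pos": TCP position; "tool_rot": TCP orientation; "force": force on the tool from outside, world axes, zero at the start; "wrist_torque": the same for the moment, N m; "grip_width": finger opening in m.
Only numpy, scipy, OpenCV 4.12 (cv2) and the standard library are available. Lean on these libraries where they do the work, as an engineer would, in place of code of your own. Each camera call takes 0.05 s, during which the arm holds its last target.

TASK

The underside of the zinc bin has to air. Tilt the bin back on its rear hinge until its front edge stands about 40 mm off the plywood shelf (it stays where you leave it), then slide the broad flat packing blade, lying flat on the shelf, tip first about 50 mm in under the middle of the bin's front, square to it, so that the bin cannot drop shut. Leave the bin tilted and the blade there.

Things in the scene. Friction and masses are not known exactly. Their poses are not given: they have to be found in the camera images.
- bin (a joint): Tilt of the open zinc bin (120 mm deep from front to rear, 160 mm wide, 80 mm high, about 0.6 kg, the largest open metal box, in the middle of the shelf) about a hinge along its rear bottom edge: 0 = sitting flat on the shelf, growing to 0.6 rad as the front is raised and the top goes back, away from the robot. 0.34 rad lifts the front bottom edge 40 mm. The hinge is stiff with friction: the bin stays where it is left, and the lifting bar moves with some 5 to 9 N.
- bin_bar (a point): Middle of the bin's steel lifting bar: a round horizontal bar 12 mm thick, 120 mm long between two thin uprights, 37 mm above the bin's front rim. Turns with the bin; y runs along the bar, x points to the bin's rear at tilt 0. The hinge line is parallel to the bar, at (+116, -118) mm along (x, z) of this frame. The bar can be pinched from above across its thickness and turns in the fingers.
- blade_grip (a point): Middle of the upright wooden grip of the packing blade: a flat steel plate 4 mm thick, 80 mm wide and 150 mm long lying on the shelf, with the grip block (24 mm along x, 20 mm along y) standing on it from 4 to 62 mm above the underside. This point is 38 mm above the plate's underside. x points to the blade's tip, 125 mm ahead of this point; the plate ends 25 mm behind it. About 0.3 kg. Not the scraper beside it, which has the same grip but a plate only 26 mm wide.
- blade_tip (a point): Middle of the packing blade's front (tip) edge, half-way up its 4 mm thickness; same axes as blade_grip.
- front_line (a point): Point on the top of the plywood shelf (18 mm thick, lying on the table) right below the middle of the bin's front bottom edge when the bin is flat. x points under the bin, square to its front, towards the hinge line 120 mm away; y runs along the bin's front edge; z up.
Things that resemble listed ones, but are neither listed nor needed, are in the scene too. What is shaped like the part that bears blade_grip but green or purple is not meant.

How it is judged:
By the outcome, as a careful person would: the job done as asked, in the order asked, and still so for the second after the job is handed in, with the robot touching nothing.
It also fails if it takes over 48 s, if anything falls off the work surface, if the arm or the gripper's body presses on something with over 40 N, if the wrist force passes 120 N, or if a joint passes its speed limit or range.

## Working session

There is one attempt and no reset: what is moved stays moved. The work goes in short steps, Python scripts to look and compute and a tool call to move; the robot and the scene stay as the last step left them, time stands still between calls to the robot, and variables do not carry over. Pictures are saved under pics/ and viewed, and the job is handed in when it is done.

Besides the shell and the picture viewer there is one more tool, called after ">>>" as name(argument=value, ...) on one line, values as JSON. drive_tool: Moves the arm, as the interface text tells. Shifts and turns lie within -1 to 1; 1 stands for 0.04 m of shift or 120 degrees of turn. Its arguments: {"type":"object","properties":{"increments":{"type":"array"},"hand":{"type":"number"},"squeeze":{"type":"number"}},"required":["increments"]}

```bash
mkdir -p pics
python3 - <<'E'
from cell import env
import cv2
print(env.get_obs())
for n in ("scene","top","wrist"):
    c=env.read_camera(n); cv2.imwrite(f"pics/{n}0.png",c["frame"][:,:,::-1]); print(n,c["fx"],c["fy"],c["cx"],c["cy"],c["R"],c["t"])
E
```

```text
{'time_s': 0.0, 'qpos': array([73.40227348, 18.43713556, -4.01616456, 83.17671661,  1.29259748,
       78.54072806, -3.25817547]), 'joint_velocities': array([ 0.00394219,  0.00411182, -0.01456141, -0.09697422,  0.05798439,
       -0.10932003, -0.06586832]), 'effort': array([ 2.95776736e-04, -4.91292143e+01, -4.03476460e-01, -3.12529421e+01,
       -6.38942141e-02,  4.39342414e-02,  1.60000941e-04]), 'tool_pos': array([ 0.19423863, -0.61970289,  0.2214675 ]), 'tool_rot': array([-178.25835347,   89.89048425,  109.1511085 ]), 'force': array([ 0.02806186, -0.01206412, -0.31608705]), 'wrist_torque': array([ 0.006656  ,  0.02870583, -0.03324613]), 'grip_width': 0.08702186795249979}
scene 518.9160059269415 518.9160059269415 280.41764682407006 203.0322102588821 [[ 0.81647032  0.57732213  0.00868217]
 [ 0.39585065 -0.5487533  -0.73632336]
 [-0.4203314   0.60462301 -0.67657412]] [-0.51274848 -0.05825779  1.38249159]
top 483.11951101291686 483.11951101291686 272.56242843124846 211.2082603528192 [[ 0.02509614 -0.9996739   0.0047191 ]
 [-0.99062243 -0.02550255 -0.13422673]
 [ 0.13430331 -0.00130628 -0.99093941]] [0.12666191 0.57383545 1.16621766]
wrist 325.19226210127806 325.19226210127806 275.8983943297992 205.17733314264692 [[ 2.99787768e-01 -9.54005703e-01 -6.42331551e-04]
 [-9.23025851e-01 -2.90222684e-01  2.52574886e-01]
 [-2.41144301e-01 -7.51259725e-02 -9.67577136e-01]] [-0.64906799 -0.03112869  0.38890185]
```

View pics/scene0.png

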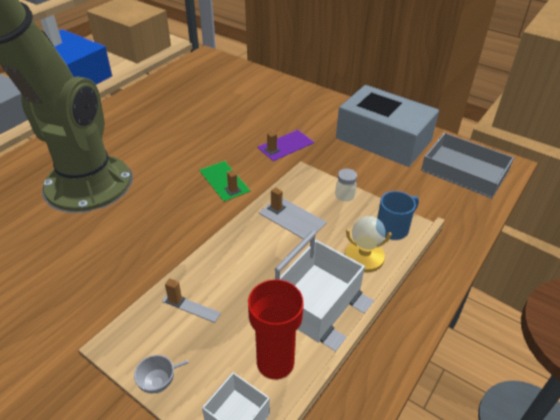

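View pics/top0.png

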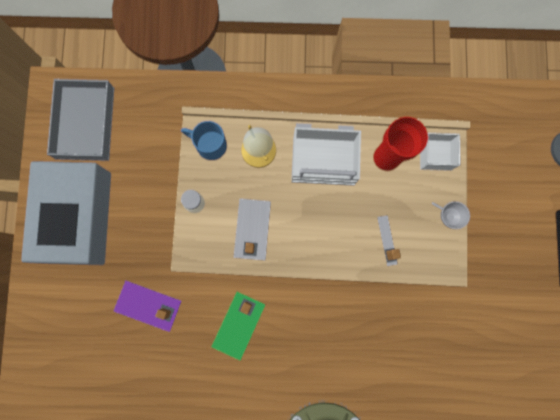

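View pics/wrist0.png

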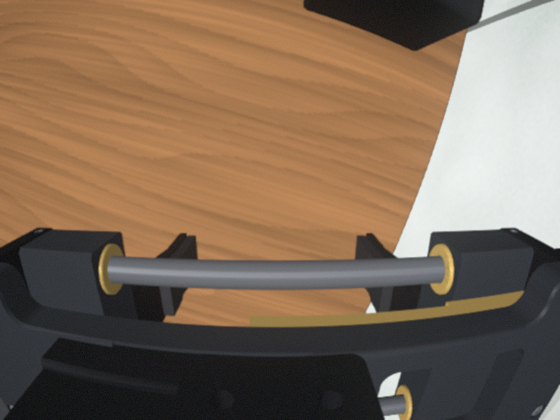

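The wide plate at top (252,230), scene (292,215), is the grey blade. The narrow one at top (389,240) is the scraper, and the green and purple ones are decoys. I'll confirm in enlarged crops.

```bash
cat > h.py <<'E'
import numpy as np, cv2
def ray(c,u,v):
    d=np.array([(u-c["cx"])/c["fx"],(v-c["cy"])/c["fy"],1.]);R=np.array(c["R"]);t=np.array(c["t"])
    return -R.T@t, R.T@d
def atz(c,u,v,z):
    o,d=ray(c,u,v); return o+d*(z-o[2])/d[2]
def proj(c,X):
    p=np.array(c["R"])@np.array(X)+np.array(c["t"]); return np.array([c["fx"]*p[0]/p[2]+c["cx"],c["fy"]*p[1]/p[2]+c["cy"]])
def crop(img,x,y,w,h,s,f):
    o=cv2.resize(img[y:y+h,x:x+w],None,fx=s,fy=s,interpolation=cv2.INTER_CUBIC)
    for i in range(0,w,10): cv2.putText(o,str(x+i),(i*s,8),0,.3,(0,0,255)) if i%20==0 else 0; cv2.line(o,(i*s,8),(i*s,12),(0,0,255))
    for j in range(0,h,10): cv2.putText(o,str(y+j),(0,j*s),0,.3,(0,0,255)); cv2.line(o,(18,j*s),(24,j*s),(0,0,255))
    cv2.imwrite(f,o)
E
python3 - <<'E'
import cv2; from h import *
t=cv2.imread("pics/top0.png"); s=cv2.imread("pics/scene0.png")
crop(t,225,110,140,160,5,"pics/c1.png") if 0 else crop(t,230,190,60,80,7,"pics/c1.png")
crop(t,280,110,90,85,7,"pics/c2.png")
crop(s,250,180,120,160,3,"pics/c3.png")
E
```

```text
(no output)
```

View pics/c1.png

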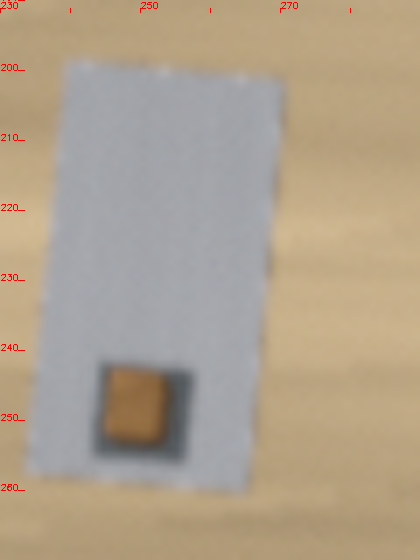

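View pics/c2.png

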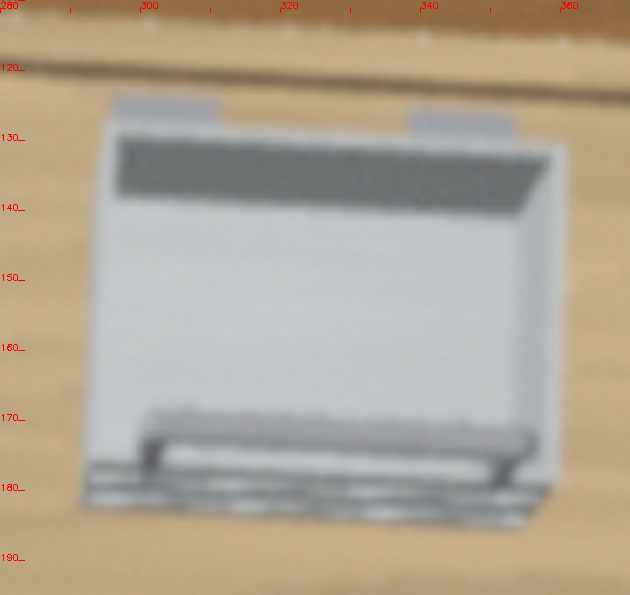

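View pics/c3.png

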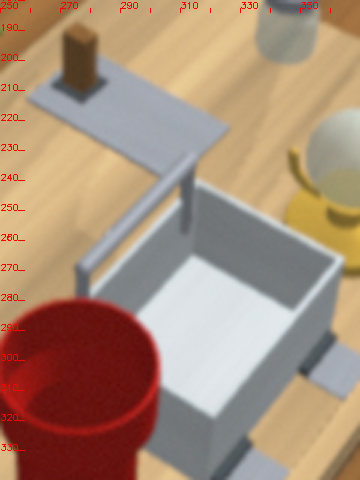

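Run:
```python
from cell import env
from h import *
c=env.read_camera("top"); s=env.read_camera("scene")
def P(n,x0,y0,px,py,z):
    X=atz(c,x0+px/7,y0+py/7,z); print(n,X.round(4)); return X
B=[P("b",230,190,*p,.022) for p in [(65,60),(286,78),(249,493),(25,470)]]
tip=(B[0]+B[1])/2; back=(B[2]+B[3])/2; d=tip-back; print("tip",tip,"len",np.linalg.norm(d),"w",np.linalg.norm(B[0]-B[1]),np.linalg.norm(B[2]-B[3]),"yaw",np.degrees(np.arctan2(d[1],d[0])))
g=P("griptop",230,190,136,405,.080); print("expected grip",back+d/np.linalg.norm(d)*.025)
F=[P("f",280,110,*p,.018) for p in [(82,508),(522,527)]]
R=[P("rim",280,110,*p,.098) for p in [(88,468),(555,485),(105,122),(568,145)]]
b=[P("bar",280,110,*p,.136) for p in [(140,422),(535,442)]]
for A in (F,R[:2],R[2:],b):
    e=A[0]-A[1]; print((A[0]+A[1])/2,np.linalg.norm(e),"normal yaw",np.degrees(np.arctan2(-e[0],e[1])))
# scene check
for n,(u,v) in {"barL":(313,234),"barR":(277,272)}.items(): print(n,atz(s,u,v,.136))
print("griptop", atz(s,250+81/3,180+31/3,.080))
```

```text
b [0.6028 0.2263 0.022 ]
b [0.5983 0.1462 0.022 ]
b [0.4484 0.1555 0.022 ]
b [0.4546 0.2355 0.022 ]
tip [0.60054283 0.18625005 0.022     ] len 0.14934643140569714 w 0.08032720670883206 0.08025087132880056 yaw -3.5534802391010802
griptop [0.4753 0.1941 0.08  ]
expected grip [0.47643547 0.19395706 0.022     ]
f [0.6483 0.0941 0.018 ]
f [ 0.6454 -0.0667  0.018 ]
rim [0.6465 0.0955 0.098 ]
rim [ 0.6447 -0.0642  0.098 ]
rim [0.7688 0.092  0.098 ]
rim [ 0.7649 -0.0686  0.098 ]
bar [0.6545 0.0802 0.136 ]
bar [ 0.6511 -0.0506  0.136 ]
[0.6468861  0.01366714 0.018     ] 0.16084526036677166 normal yaw -1.0243548915907248
[0.64561113 0.01566207 0.098     ] 0.15970696642528115 normal yaw -0.6298590354255659
[0.76684352 0.01171557 0.098     ] 0.16063079442259712 normal yaw -1.4155974358634096
[0.65281012 0.01478686 0.136     ] 0.13084896767391233 normal yaw -1.4610828477001132
barL [0.65772359 0.07087163 0.136     ]
barR [ 0.65625497 -0.05320365  0.136     ]
griptop [0.48276399 0.19005386 0.08      ]
```

```bash
cat >> h.py <<'E'
from scipy.spatial.transform import Rotation as Ro
def Rt(o): return Ro.from_euler('xyz',o["tool_rot"],degrees=True).as_matrix()
def down(yaw): # jaw (tool z) along heading yaw, x down
    a=np.radians(yaw); z=np.array([np.cos(a),np.sin(a),0]); x=np.array([0,0,-1.]); return np.stack([x,np.cross(z,x),z],1)
def inc(o,p,R):
    A=Rt(o); return (A.T@(np.array(p)-o["tool_pos"]))/.04, np.degrees(Ro.from_matrix(A.T@R).as_rotvec())/120
E
python3 - <<'E'
from cell import env
from h import *
o=env.get_obs(); print(Rt(o).round(3))
for y in (-1.2,178.8): print(y,[v.round(3) for v in inc(o,[.652,.0147,.3],down(y))])
# after rotating to -1.2: shift in tool axes
for y in (-1.2,178.8): print((down(y).T@(np.array([.652,.0147,.3])-o["tool_pos"])/.04).round(3))
c=env.read_camera("top"); s=env.read_camera("scene")
def tri(a,b):
    o1,d1=ray(c,*a);o2,d2=ray(s,*b); k=np.linalg.lstsq(np.stack([d1,-d2],1),o2-o1,rcond=None)[0]; p,q=o1+k[0]*d1,o2+k[1]*d2; return (p+q)/2,np.linalg.norm(p-q)
print(tri((405,138),(275,303)), tri((249.4,247.9),(277,190.3)), tri((301,172),(313,236)))
E
```

```text
[[-0.     0.954  0.299]
 [ 0.001  0.299 -0.954]
 [-1.    -0.    -0.001]]
-1.2 [array([ -1.94 ,  15.665, -11.721]), array([-0.595, -0.   , -0.   ])]
178.8 [array([ -1.94 ,  15.665, -11.721]), array([ 0.905, -0.   ,  0.   ])]
[-1.949 16.104 11.108]
[ -1.949 -16.104 -11.108]
(array([ 0.72029896, -0.14824571,  0.19393577]), np.float64(0.0008420599944005449)) (array([0.47689584, 0.19552763, 0.07302252]), np.float64(0.0032584546671164624)) (array([0.65389824, 0.07727534, 0.122288  ]), np.float64(0.0009493320393169032))
```

>>> drive_tool(increments=[[[-0.2, 0.5, 0], [-0.0298, 0, 0]], [[-0.2, 0.95, 0], [-0.0298, 0, 0]], [[-0.2, 0.95, 0], [-0.0298, 0, 0]], [[-0.2, 0.95, 0], [-0.0298, 0, 0]], [[-0.2, 0.95, 0], [-0.0298, 0, 0]], [[-0.2, 0.95, 0], [-0.0298, 0, 0]], [[-0.2, 0.95, 0], [-0.0298, 0, 0]], [[-0.2, 0.95, 0], [-0.0298, 0, 0]], [[-0.2, 0.95, 0], [-0.0298, 0, 0]], [[-0.1, 0.95, 0], [-0.0298, 0, 0]]], hand=0.2)

```text
time_s: 1.35
tool_pos: [0.4919, -0.4167, 0.3002]
tool_rot: [19.2, 89.9, -17.3]
force: [0.2, -0.9, -0.2]
grip_width: 0.0522
```

>>> drive_tool(increments=[[[0, 0.95, 0], [-0.0298, 0, 0]], [[0, 0.95, 0], [-0.0298, 0, 0]], [[0, 0.95, 0], [-0.0298, 0, 0]], [[0, 0.95, 0], [-0.0298, 0, 0]], [[0, 0.95, 0], [-0.0298, 0, 0]], [[0, 0.95, 0], [-0.0298, 0, 0]], [[0, 0.95, 0], [-0.0298, 0, 0]], [[0, 0.95, 0], [-0.0298, 0, 0]], [[0, 0.8, 0], [-0.0298, 0, 0]], [[0, 0.5, 0], [-0.0298, 0, 0]]])

```text
time_s: 2.35
tool_pos: [0.6199, -0.0879, 0.2995]
tool_rot: [51.6, 89.9, 51.2]
force: [-0.0, 0.6, 0.4]
grip_width: 0.0516
```

Run:
```python
from cell import env
from h import *
o=env.get_obs(); print(o["time_s"],o["tool_pos"],Rt(o).round(3),o["grip_width"]); print([v.round(3) for v in inc(o,[.652,.0147,.18],down(-1.3))])
c=env.read_camera("wrist"); cv2.imwrite("pics/w1.png",c["frame"][:,:,::-1])
```

```text
2.35 [ 0.61985431 -0.08790714  0.29954688] [[ 0.001  0.008  1.   ]
 [ 0.002  1.    -0.008]
 [-1.     0.002  0.001]] 0.05164069655923404
[array([2.994, 2.567, 0.779]), array([ 0.007,  0.001, -0.001])]
```

View pics/w1.png

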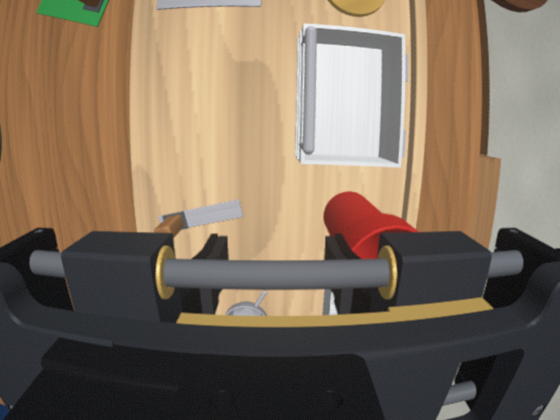

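The wrist view shows the bar ahead, at (308,90), with the red cup to the lower right. Next I move over the bar.

>>> drive_tool(increments=[[[0, 0.6, 0.2], [0, 0, 0]], [[0, 0.7, 0.2], [0, 0, 0]], [[0, 0.7, 0.2], [0, 0, 0]], [[0.5, 0.5, 0.18], [0.007, 0, 0]], [[0.8, 0, 0], [0, 0, 0]], [[0.8, 0, 0], [0, 0, 0]], [[0.5, 0, 0], [0, 0, 0]], [[0, 0, 0], [0, 0, 0]]])

```text
time_s: 3.2
tool_pos: [0.6503, 0.0047, 0.1911]
tool_rot: [-172.1, 89.6, -174.0]
force: [0.3, 0.2, 0.5]
grip_width: 0.0523
```

Run:
```python
from cell import env
from h import *
o=env.get_obs(); print(o["time_s"],o["tool_pos"],Rt(o).round(3),o["grip_width"]); print([v.round(3) for v in inc(o,[.652,.0147,.117],down(-1.3))])
c=env.read_camera("wrist"); cv2.imwrite("pics/w2.png",c["frame"][:,:,::-1])
R=c["R"];t=c["t"]
def fe(X):
    p=R@np.array(X)+t; th=np.arctan2(np.hypot(p[0],p[1]),p[2]); r=np.hypot(p[0],p[1]); return (c["cx"]+c["fx"]*th*p[0]/r, c["cy"]+c["fx"]*th*p[1]/r)
for y in (.075,.0147,-.045): print(fe([.652-(y-.0147)*-.02,y,.136]))
```

```text
3.2 [0.6502847  0.00470613 0.19113662] [[-0.006  0.033  0.999]
 [-0.001  0.999 -0.033]
 [-1.    -0.001 -0.006]] 0.05234481010655174
[array([1.853, 0.253, 0.046]), array([-0.005, -0.003,  0.   ])]
(np.float64(277.68872519696504), np.float64(120.0396226552089))
(np.float64(278.7089356677292), np.float64(208.20164373908958))
(np.float64(279.4816455060856), np.float64(284.514714757217))
```

View pics/w2.png

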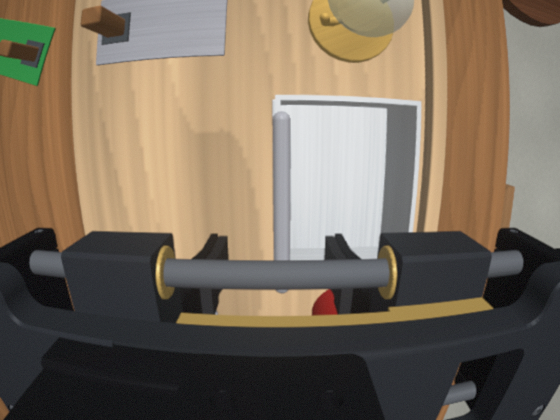

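The bar shows at column 281, against 278 predicted, so it lies about 1 mm further in x than I measured. I'll descend and close on it.

>>> drive_tool(increments=[[[0.4, 0.13, 0.04], [-0.005, -0.003, 0]], [[0.5, 0.12, 0.04], [0, 0, 0]], [[0.5, 0, 0], [0, 0, 0]], [[0.45, 0, 0], [0, 0, 0]], [[0, 0, 0], [0, 0, 0]], [[0, 0, 0], [0, 0, 0]]])

```text
time_s: 3.85
tool_pos: [0.6571, 0.0156, 0.1224]
tool_rot: [-0.6, 89.5, -1.9]
force: [-0.2, -0.4, -0.4]
grip_width: 0.0523
```

>>> drive_tool(increments=[[[0, 0, 0], [0, 0, 0]], [[0, 0, 0], [0, 0, 0]], [[0, 0, 0], [0, 0, 0]], [[0, 0, 0], [0, 0, 0]], [[0, 0, 0], [0, 0, 0]], [[0, 0, 0], [0, 0, 0]]], hand=-1, squeeze=30)

```text
time_s: 4.45
tool_pos: [0.6546, 0.0158, 0.1204]
tool_rot: [-9.8, 89.8, -11.1]
force: [-10.6, -0.1, 8.1]
grip_width: 0.0121
```

Run:
```python
from cell import env
from h import *
o=env.get_obs(); print(o["time_s"],o["tool_pos"],Rt(o).round(3),o["grip_width"],o["force"]); 
g=o["tool_pos"]+Rt(o)@[-.019,0,0]; print("grasp",g)
c=env.read_camera("wrist"); cv2.imwrite("pics/w3.png",c["frame"][:,:,::-1])
n=np.array([np.cos(np.radians(-1.3)),np.sin(np.radians(-1.3)),0])
# waypoints relative to start, (along n, up)/.04
for a in np.linspace(0,.36,10): print(round(a,3),((-.116*np.cos(a)+.118*np.sin(a)+.116)/.04).round(3),((.116*np.sin(a)+.118*np.cos(a)-.118)/.04).round(3))
```

```text
4.45 [0.65458877 0.01584992 0.12042675] [[ 0.003  0.023  1.   ]
 [-0.001  1.    -0.023]
 [-1.    -0.     0.003]] 0.012063752316770572 [-10.58641646  -0.12717498   8.12314764]
grasp [0.65453768 0.01585992 0.13942668]
0.0 0.0 0.0
0.04 0.12 0.114
0.08 0.245 0.222
0.12 0.374 0.326
0.16 0.507 0.424
0.2 0.644 0.517
0.24 0.784 0.605
0.28 0.928 0.687
0.32 1.075 0.762
0.36 1.225 0.832
```

View pics/w3.png

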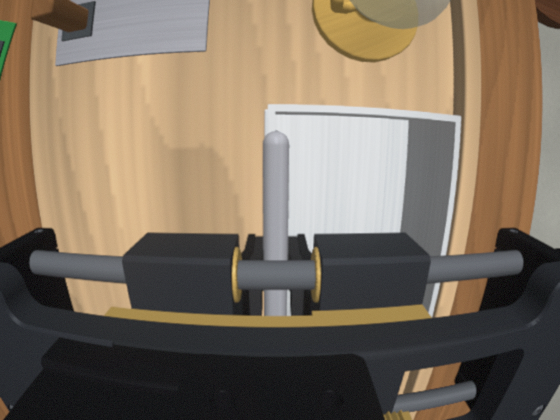

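The bar is gripped, with a 12.1 mm opening. I'll lift it along the hinge arc.

>>> drive_tool(increments=[[[-0.114, 0, 0.12], [0, 0, 0]], [[-0.108, 0, 0.125], [0, 0, 0]], [[-0.104, 0, 0.129], [0, 0, 0]], [[-0.098, 0, 0.133], [0, 0, 0]], [[-0.093, 0, 0.137], [0, 0, 0]], [[-0.088, 0, 0.14], [0, 0, 0]], [[-0.082, 0, 0.144], [0, 0, 0]], [[-0.075, 0, 0.147], [0, 0, 0]], [[0, 0, 0], [0, 0, 0]], [[0, 0, 0], [0, 0, 0]]])

```text
time_s: 5.5
tool_pos: [0.6958, 0.0147, 0.1513]
tool_rot: [-125.8, 89.9, -127.1]
force: [-7.8, -1.5, 4.9]
grip_width: 0.0111
```

```bash
cat > t.py <<'E'
from cell import env
from h import *
import sys
o=env.get_obs(); d=o["tool_pos"]-np.array([.6546,.0158,.1204])
print(o["time_s"],o["tool_pos"],o["grip_width"],o["force"]); 
aa=np.linspace(0,.6,601); X=-.116*np.cos(aa)+.118*np.sin(aa)+.116; Z=.116*np.sin(aa)+.118*np.cos(aa)-.118
k=np.argmin((X-d[0])**2+(Z-d[2])**2); print("tilt",aa[k],"resid",d[0]-X[k],d[2]-Z[k])
for n in sys.argv[1:]:
    c=env.read_camera(n[:-1] if n[-1].isdigit() else n); cv2.imwrite(f"pics/{n}.png",c["frame"][:,:,::-1])
E
python3 t.py scene1 top1
```

```text
5.5 [0.69584556 0.01474739 0.1512519 ] 0.011098475235420083 [-7.84196228 -1.47787648  4.92619914]
tilt 0.311 resid -0.00042846209797300916 0.0010153390622029551
```

View pics/scene1.png

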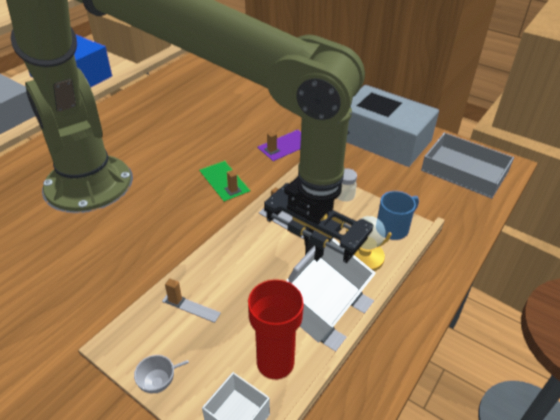

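The bin is tilting, at about 0.31 rad by the arm. A little more is needed.

>>> drive_tool(increments=[[[-0.03, 0, 0.065], [0, 0, 0]], [[-0.03, 0, 0.06], [0, 0, 0]], [[0, 0, 0], [0, 0, 0]], [[0, 0, 0], [0, 0, 0]]])

```text
time_s: 6.0
tool_pos: [0.7003, 0.0146, 0.1535]
tool_rot: [-143.3, 89.9, -144.6]
force: [-9.2, -0.6, 5.6]
grip_width: 0.011
```

```bash
python3 t.py wrist4
```

```text
6.0 [0.70033499 0.01457438 0.15349762] 0.011000555022098275 [-9.17647733 -0.62724872  5.57978177]
tilt 0.342 resid -0.0005569463327095708 0.0010283540603141933
```

View pics/wrist4.png

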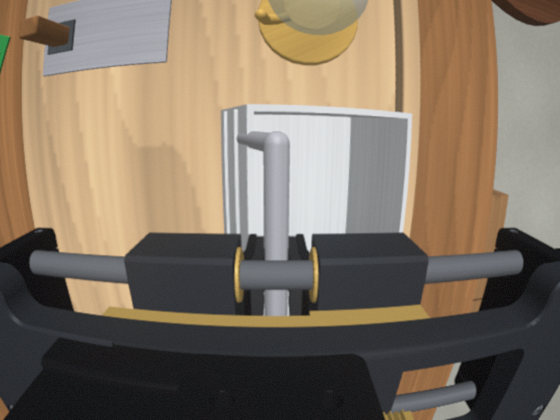

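Tilt is 0.342 rad by the arm. I'll relieve the load, open and rise.

>>> drive_tool(increments=[[[0.01, 0, -0.03], [0, 0, 0]], [[0, 0, 0], [0, 0, 0]], [[0, 0, 0], [0, 0, 0]]])

```text
time_s: 6.35
tool_pos: [0.7004, 0.0146, 0.1536]
tool_rot: [-45.6, 89.9, -46.9]
force: [-6.4, -0.7, 5.2]
grip_width: 0.0113
```

>>> drive_tool(increments=[[[0, 0, 0], [0, 0, 0]], [[0, 0, 0], [0, 0, 0]], [[0, 0, 0], [0, 0, 0]], [[0, 0, 0], [0, 0, 0]], [[0, 0, 0], [0, 0, 0]]], hand=0.2)

```text
time_s: 6.85
tool_pos: [0.7028, 0.0148, 0.1532]
tool_rot: [0.3, 89.6, -1.0]
force: [-0.3, 0.6, -0.0]
grip_width: 0.0429
```

>>> drive_tool(increments=[[[-0.4, 0, 0], [0, 0, 0]], [[-0.7, 0, 0], [0, 0, 0]], [[-0.7, 0, 0], [0, 0, 0]], [[-0.5, 0, 0], [0, 0, 0]], [[-0.3, 0, 0], [0, 0, 0]], [[0, 0, 0], [0, 0, 0]]])

```text
time_s: 7.45
tool_pos: [0.7031, 0.0152, 0.2602]
tool_rot: [1.0, 89.4, -0.3]
force: [0.4, -1.3, 0.3]
grip_width: 0.0523
```

```bash
python3 t.py wrist5
python3 - <<'E'
from cell import env
from h import *
o=env.get_obs()
for y in (86.5,-93.5):
  R=down(y); print(y,[v.round(3) for v in inc(o,[.476,.194,.15],R)]); print((R.T@([.476,.194,.15]-o["tool_pos"])/.04).round(3))
print(o["qpos"])
E
```

```text
7.45 [0.70305065 0.01515106 0.26024827] 0.052345984649175344 [ 0.37211477 -1.31685641  0.25358639]
tilt 0.521 resid -0.025674247117088406 0.09776556053806335
86.5 [array([ 2.66 ,  4.346, -5.781]), array([-0.732,  0.003,  0.003])]
[2.706 5.922 4.123]
-93.5 [array([ 2.66 ,  4.346, -5.781]), array([ 0.768,  0.003, -0.003])]
[ 2.706 -5.922 -4.123]
[ 19.41624635  27.3910411  -34.04975583  70.83831246  15.07432487
  85.62833785 -13.91808867]
```

View pics/wrist5.png

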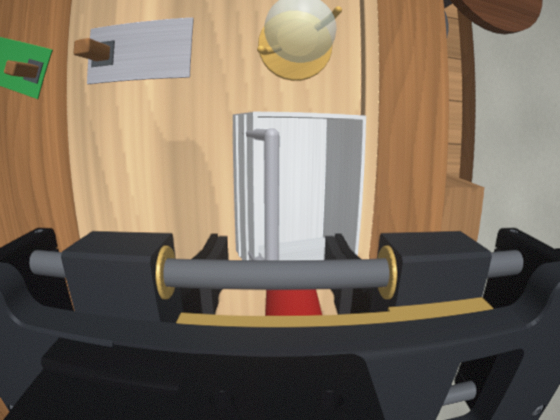

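Run:
```python
from cell import env
from h import *
o=env.get_obs(); A=Rt(o)
c=env.read_camera("wrist"); C=-np.array(c["R"]).T@np.array(c["t"]); print("cam in tool",A.T@(C-o["tool_pos"]))
w=np.radians(.768*120/12); d=np.array([.476,.194,.20])-o["tool_pos"]
for i in range(12):
    print((A@Ro.from_rotvec([w*i,0,0]).as_matrix()).T.dot(d/12/.04).round(2))
```

```text
cam in tool [-0.16217931  0.06922478 -0.00038762]
[ 0.12  0.36 -0.48]
[ 0.12  0.29 -0.53]
[ 0.12  0.22 -0.56]
[ 0.12  0.15 -0.58]
[ 0.12  0.07 -0.6 ]
[ 0.12 -0.01 -0.6 ]
[ 0.12 -0.1  -0.59]
[ 0.12 -0.17 -0.58]
[ 0.12 -0.25 -0.55]
[ 0.12 -0.32 -0.51]
[ 0.12 -0.39 -0.46]
[ 0.12 -0.44 -0.41]
```

>>> drive_tool(increments=[[[0.12, 0.36, -0.48], [0.064, 0, 0]], [[0.12, 0.29, -0.53], [0.064, 0, 0]], [[0.12, 0.22, -0.56], [0.064, 0, 0]], [[0.12, 0.15, -0.58], [0.064, 0, 0]], [[0.12, 0.07, -0.6], [0.064, 0, 0]], [[0.12, -0.01, -0.6], [0.064, 0, 0]], [[0.12, -0.1, -0.59], [0.064, 0, 0]], [[0.12, -0.17, -0.58], [0.064, 0, 0]], [[0.12, -0.25, -0.55], [0.064, 0, 0]], [[0.12, -0.32, -0.51], [0.064, 0, 0]]])

```text
time_s: 8.55
tool_pos: [0.5118, 0.1642, 0.2063]
tool_rot: [64.6, 89.8, -13.8]
force: [-0.6, 0.3, 0.3]
grip_width: 0.0521
```

>>> drive_tool(increments=[[[0.12, -0.39, -0.46], [0.064, 0, 0]], [[0.12, -0.44, -0.41], [0.064, 0, 0]], [[0, 0, 0], [0, 0, 0]], [[0, 0, 0], [0, 0, 0]]])

```text
time_s: 8.95
tool_pos: [0.4752, 0.1936, 0.1973]
tool_rot: [78.3, 89.7, -15.0]
force: [0.6, -0.8, 0.7]
grip_width: 0.0522
```

```bash
python3 t.py wrist6 top6
python3 - <<'E'
from cell import env
from h import *
o=env.get_obs(); print(o["tool_pos"],o["qpos"])
print([v.round(3) for v in inc(o,[.476,.194,.12],down(-93.5))])
c=env.read_camera("wrist");R=c["R"];t=c["t"]
def fe(X):
    p=R@np.array(X)+t; th=np.arctan2(np.hypot(p[0],p[1]),p[2]); r=np.hypot(p[0],p[1]); return (c["cx"]+c["fx"]*th*p[0]/r, c["cy"]+c["fx"]*th*p[1]/r)
print(fe([.476,.194,.08]),fe([.6028,.2263,.022]),fe([.5983,.1462,.022]))
E
```

```text
8.95 [0.4751675  0.19357869 0.19728974] 0.052230116768960104 [ 0.61459157 -0.78625692  0.73802784]
tilt 0.0 resid -0.17943249636045172 0.07688973703855813
[0.47628825 0.19287238 0.19777092] [   5.91944761    4.07251291  -32.19917481  103.4769805     2.46335916
   72.81213646 -120.42103136]
[array([ 1.944, -0.02 , -0.028]), array([ 0.   ,  0.   , -0.003])]
(np.float64(274.70518957106015), np.float64(201.35165432312326)) (np.float64(236.0656132682855), np.float64(70.70929134084838)) (np.float64(313.9828983838454), np.float64(70.36014526805073))
```

View pics/wrist6.png

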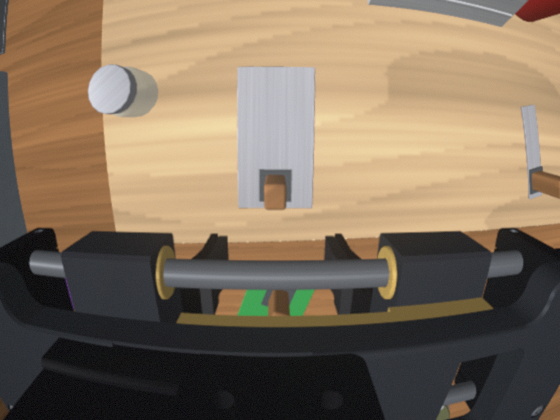

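View pics/top6.png

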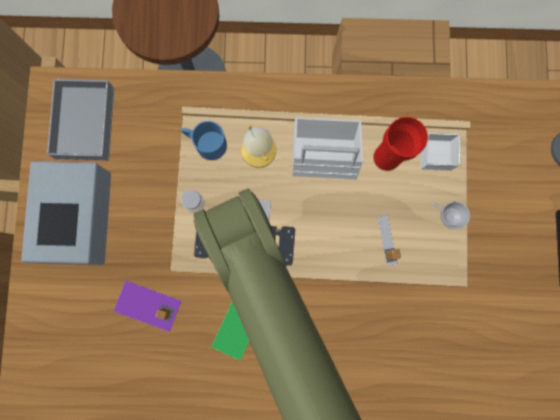

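The prediction and the picture agree within about 2 px: plate tip corners at (238,68) and (315,68), grip at (275,195). The bin is still tilted. I'll descend on the grip.

>>> drive_tool(increments=[[[0.5, 0, 0], [0, 0, 0]], [[0.8, 0, 0], [0, 0, -0.003]], [[0.8, 0, 0], [0, 0, 0]], [[0.8, 0, 0], [0, 0, 0]], [[0.6, 0, 0], [0, 0, 0]], [[0.4, 0, 0], [0, 0, 0]], [[0, 0, 0], [0, 0, 0]], [[0, 0, 0], [0, 0, 0]]])

```text
time_s: 9.9
tool_pos: [0.4766, 0.1936, 0.0424]
tool_rot: [-132.6, 90.0, 133.9]
force: [-0.4, 0.1, 0.7]
grip_width: 0.0522
```

>>> drive_tool(increments=[[[0, 0, 0], [0, 0, 0]], [[0, 0, 0], [0, 0, 0]], [[0, 0, 0], [0, 0, 0]], [[0, 0, 0], [0, 0, 0]], [[0, 0, 0], [0, 0, 0]], [[0, 0, 0], [0, 0, 0]]], hand=-1, squeeze=45)

```text
time_s: 10.5
tool_pos: [0.4762, 0.1941, 0.0425]
tool_rot: [119.6, 90.0, 26.2]
force: [-1.1, -0.1, 2.4]
grip_width: 0.0196
```

```bash
python3 t.py wrist7
python3 - <<'E'
from cell import env
from h import *
o=env.get_obs(); print(Rt(o).round(4))
E
```

```text
10.5 [0.47624288 0.19405586 0.04253467] 0.019594980888352962 [-1.09343246 -0.13749327  2.40872374]
tilt 0.0 resid -0.17835711834018153 -0.07786532714135908
[[ 3.000e-04  9.982e-01 -6.050e-02]
 [ 1.000e-04 -6.050e-02 -9.982e-01]
 [-1.000e+00  3.000e-04 -1.000e-04]]
```

View pics/wrist7.png

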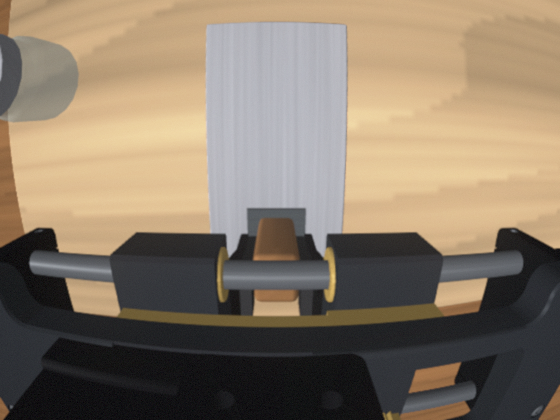

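Gripped, with a 19.6 mm opening and the blade squared to the fingers. I'll lift it slightly and carry it sideways to the bin's centre line.

>>> drive_tool(increments=[[[-0.2, 0, 0], [0, 0, 0]], [[-0.1, 0, 0.2], [0, 0, 0]], [[0, 0.03, 0.5], [0, 0, 0]], [[0, 0.04, 0.65], [0, 0, 0]], [[0, 0.04, 0.7], [0, 0, 0]], [[0, 0.04, 0.7], [0, 0, 0]], [[0, 0.04, 0.7], [0, 0, 0]], [[0, 0.04, 0.6], [0, 0, 0]], [[0, 0.04, 0.34], [-0.018, 0, 0]], [[0, 0, 0], [0, 0, 0]]])

```text
time_s: 11.55
tool_pos: [0.4757, 0.0149, 0.0541]
tool_rot: [-35.4, 89.9, -127.0]
force: [-0.9, 0.3, -4.0]
grip_width: 0.0198
```

```bash
python3 t.py wrist8 top8
python3 - <<'E'
from cell import env
from h import *
o=env.get_obs(); print(Rt(o).round(4)); print([v.round(3) for v in inc(o,[.476,.0179,.0425],down(-91.3))])
t=cv2.imread("pics/top8.png"); crop(t,270,110,110,130,5,"pics/c8.png")
E
```

```text
11.55 [0.47567403 0.01486027 0.0540812 ] 0.019835621969447242 [-0.94838182  0.28331676 -4.01362598]
tilt 0.0 resid -0.17892596502439717 -0.0663187956690095
[[-3.000e-04  9.997e-01 -2.440e-02]
 [ 5.000e-04 -2.440e-02 -9.997e-01]
 [-1.000e+00 -3.000e-04 -5.000e-04]]
[array([0.293, 0.003, 0.007]), array([-0.001, -0.   ,  0.   ])]
```

View pics/wrist8.png

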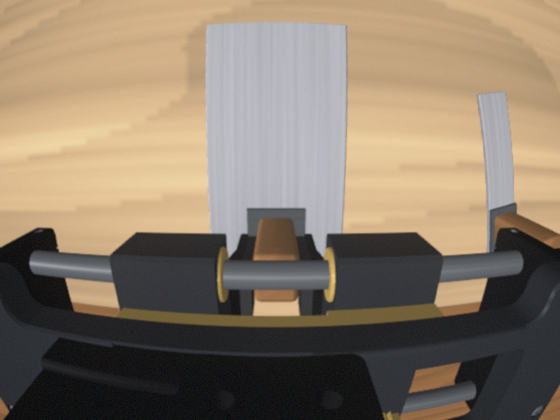

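View pics/c8.png

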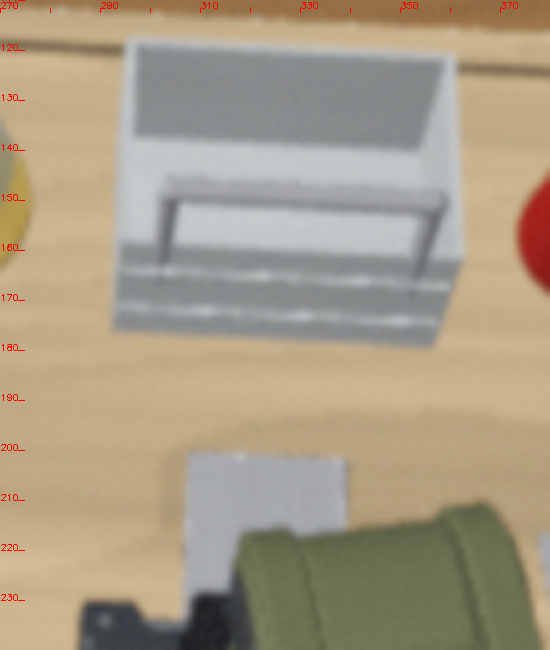

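Run:
```python
from cell import env
from h import *
c=env.read_camera("top")
for z,A in ((.058,[(112,330),(435,347)]),(.034,[(188,455),(347,460)]),(.168,[(160,190),(445,203)])):
    p=[atz(c,270+a/5,110+b/5,z) for a,b in A]; e=p[0]-p[1]; print(((p[0]+p[1])/2).round(4),np.linalg.norm(e),np.degrees(np.arctan2(-e[0],e[1])))
# front wall height via bar length / vertical direction: tilt from bar position
```

```text
[0.6548 0.0142 0.058 ] 0.1601940257186255 -1.575968537309445
[0.5989 0.014  0.034 ] 0.07988226446287137 -0.34223721414022346
[0.6976 0.0138 0.168 ] 0.1291171076354422 -1.1719709157522833
```

Bin front edge (measured at z 0.058): x 0.655, y 0.014, yaw about -1.4°. The blade tip centre is at y 0.014, so it is lined up. I'll set it down, then slide.

>>> drive_tool(increments=[[[0.12, 0, 0], [0, 0, 0]], [[0.1, 0, 0], [0, 0, 0]], [[0.07, 0, 0], [0, 0, 0]], [[0, 0, 0], [0, 0, 0]], [[0, 0, 0], [0, 0, 0]]])

```text
time_s: 12.2
tool_pos: [0.4762, 0.0186, 0.0425]
tool_rot: [-174.5, 90.0, 94.2]
force: [-1.0, 1.2, -2.6]
grip_width: 0.0198
```

>>> drive_tool(increments=[[[0, 0.15, 0], [0, 0, 0]], [[0, 0.25, 0], [0, 0, 0]], [[0, 0.25, 0], [0, 0, 0]], [[0, 0.25, 0], [0, 0, 0]], [[0, 0.25, 0], [0, 0, 0]], [[0, 0.25, 0], [0, 0, 0]], [[0, 0.1, 0], [0, 0, 0]], [[0, 0, 0], [0, 0, 0]], [[0, 0, 0], [0, 0, 0]]])

```text
time_s: 13.1
tool_pos: [0.5365, 0.0167, 0.0426]
tool_rot: [114.4, 90.0, 23.1]
force: [0.2, -0.2, -3.3]
grip_width: 0.0196
```

```bash
python3 t.py wrist9 scene9
python3 - <<'E'
from cell import env
from h import *
o=env.get_obs(); print(o["force"],o["wrist_torque"],Rt(o).round(4)); print([v.round(3) for v in inc(o,[.572,.0157,.0425],down(-91.3))])
t=cv2.imread("pics/scene9.png"); crop(t,200,180,180,180,4,"pics/c9.png")
E
```

```text
13.1 [0.5364837  0.01672619 0.04255705] 0.019633637822270445 [ 0.17619573 -0.22839548 -3.28263548]
tilt 0.0 resid -0.11811629951586344 -0.07784294691603774
[ 0.08414257  0.26232628 -2.82636221] [ 0.05792354 -0.05069044 -0.0374341 ] [[ 2.000e-04  9.997e-01 -2.290e-02]
 [ 1.000e-04 -2.290e-02 -9.997e-01]
 [-1.000e+00  2.000e-04 -1.000e-04]]
[array([0.003, 0.898, 0.004]), array([-0., -0., -0.])]
```

View pics/wrist9.png

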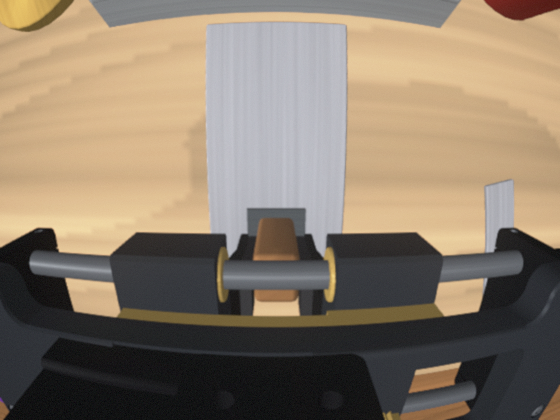

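View pics/c9.png

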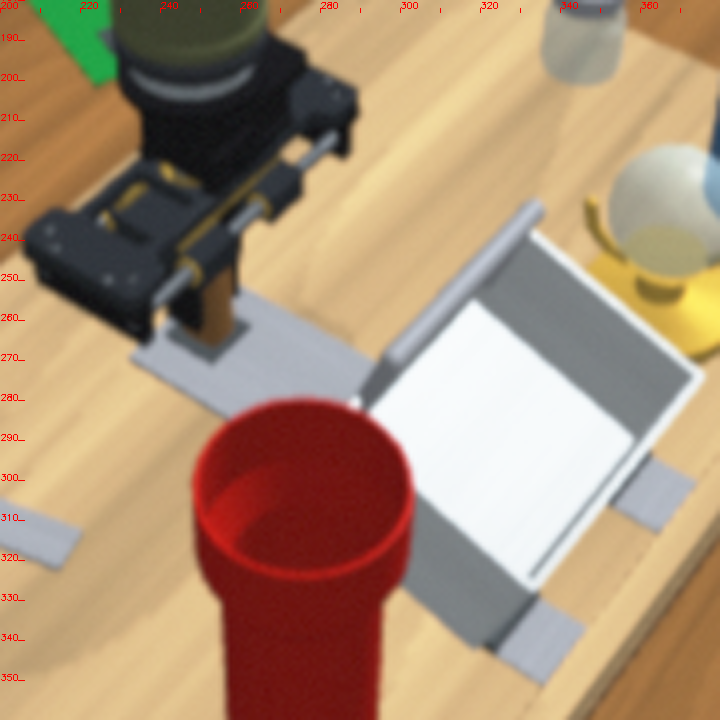

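The wrist view confirms centring: bin front spans columns 108–445, blade 207–347, and both centre on about 277. I'll slide it in the rest of the way.

>>> drive_tool(increments=[[[0.02, 0.1, 0], [0, 0, 0]], [[0, 0.2, 0], [0, 0, 0]], [[0, 0.2, 0], [0, 0, 0]], [[0, 0.2, 0], [0, 0, 0]], [[0, 0.15, 0], [0, 0, 0]], [[0, 0.05, 0], [0, 0, 0]], [[0, 0, 0], [0, 0, 0]], [[0, 0, 0], [0, 0, 0]]])

```text
time_s: 14.0
tool_pos: [0.5718, 0.016, 0.0426]
tool_rot: [-82.6, 89.9, -173.9]
force: [-5.0, 0.2, 5.9]
grip_width: 0.0195
```

```bash
python3 t.py wrist10
python3 - <<'E'
from cell import env
from h import *
o=env.get_obs(); print(o["force"],Rt(o).round(4)); print([v.round(3) for v in inc(o,[.572,.0157,.042],down(-91.3))])
c=env.read_camera("wrist"); cv2.imwrite("pics/w10.png",c["frame"][:,:,::-1])
c=env.read_camera("top"); cv2.imwrite("pics/t10.png",c["frame"][:,:,::-1])
t=cv2.imread("pics/t10.png"); crop(t,270,110,110,130,5,"pics/c10.png")
E
```

```text
14.0 [0.57179572 0.01598989 0.04255573] 0.019531176571114684 [-4.99732701  0.2234761   5.878768  ]
tilt 0.0 resid -0.08280428457815137 -0.07784426968878343
[-4.99732701  0.2234761   5.878768  ] [[-1.200e-03  9.997e-01 -2.280e-02]
 [-1.000e-04 -2.280e-02 -9.997e-01]
 [-1.000e+00 -1.200e-03  2.000e-04]]
[array([0.014, 0.005, 0.007]), array([-0.   ,  0.   ,  0.001])]Traceback (most recent call last):
  File "t.py", line 9, in <module>
    c=env.read_camera(n[:-1] if n[-1].isdigit() else n); cv2.imwrite(f"pics/{n}.png",c["frame"][:,:,::-1])
ValueError: cameras: scene, top, wrist
```

View pics/w10.png

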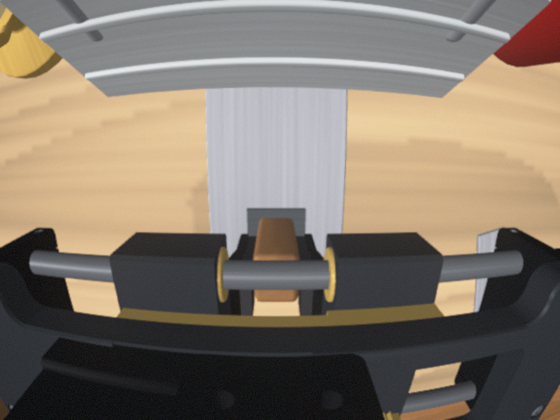

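View pics/c10.png

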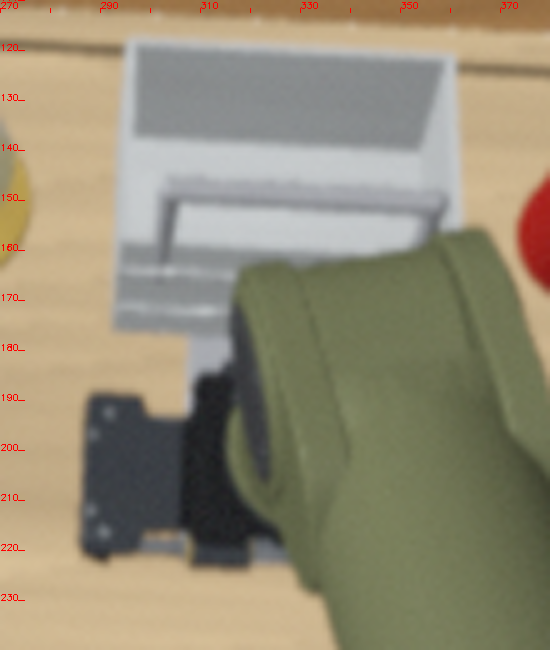

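The blade is in, centred and square, and the bin has not moved. I'll release and rise.

>>> drive_tool(increments=[[[0, 0, 0], [0, 0, 0]], [[0, 0, 0], [0, 0, 0]], [[0, 0, 0], [0, 0, 0]], [[0, 0, 0], [0, 0, 0]], [[0, 0, 0], [0, 0, 0]]], hand=0.2)

```text
time_s: 14.6
tool_pos: [0.5723, 0.0158, 0.0417]
tool_rot: [146.6, 90.0, 55.3]
force: [-0.0, -0.3, -0.4]
grip_width: 0.049
```

>>> drive_tool(increments=[[[-0.2, 0, 0], [0, 0, 0]], [[-0.5, 0, 0], [0, 0, 0]], [[-0.7, 0, 0], [0, 0, 0]], [[-0.8, 0, 0], [0, 0, 0]], [[-0.8, -0.3, 0], [0, 0, 0]], [[-0.8, -0.5, 0], [0, 0, 0]], [[-0.8, -0.8, -0.5], [0, 0, 0]], [[0, -0.8, -0.8], [0, 0, 0]], [[0, 0, -0.8], [0, 0, 0]], [[0, 0, -0.8], [0, 0, 0]]])

```text
time_s: 15.6
tool_pos: [0.4784, 0.135, 0.2273]
tool_rot: [72.0, 89.8, -19.3]
force: [0.5, 0.2, 0.0]
grip_width: 0.0524
```

>>> drive_tool(increments=[[[0, 0, -0.8], [0, 0, 0]], [[0, 0, -0.8], [0, 0, 0]], [[0, 0, -0.8], [0, 0, 0]], [[0, 0, -0.8], [0, 0, 0]], [[0, 0, 0], [0, 0, 0]], [[0, 0, 0], [0, 0, 0]]])

```text
time_s: 16.2
tool_pos: [0.4815, 0.2626, 0.2262]
tool_rot: [120.4, 90.0, 29.2]
force: [-0.1, 0.1, -0.6]
grip_width: 0.0526
```

```bash
python3 t.py top7 scene7
python3 - <<'E'
from h import *
t=cv2.imread("pics/top7.png"); crop(t,270,110,110,130,5,"pics/c11.png")
t=cv2.imread("pics/scene7.png"); crop(t,200,180,180,180,4,"pics/c12.png")
E
```

```text
16.2 [0.48151869 0.26258269 0.22616768] 0.05259210717761374 [-0.08426162  0.10926737 -0.59161955]
tilt 0.0 resid -0.17308130702686397 0.10576768420989581
```

View pics/c11.png

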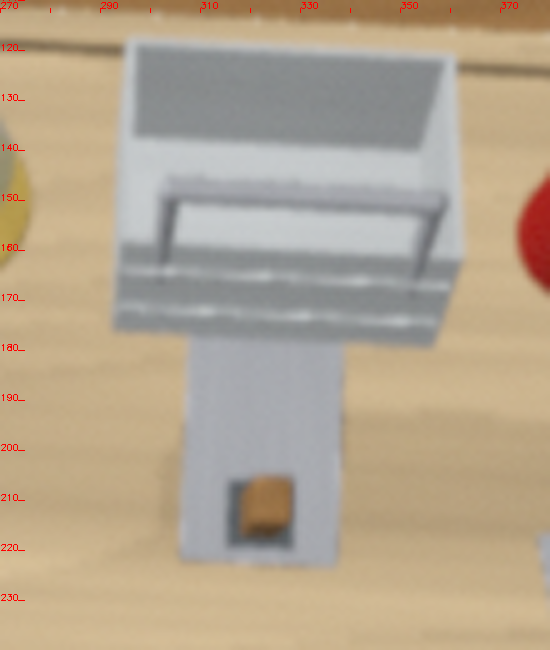

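View pics/c12.png

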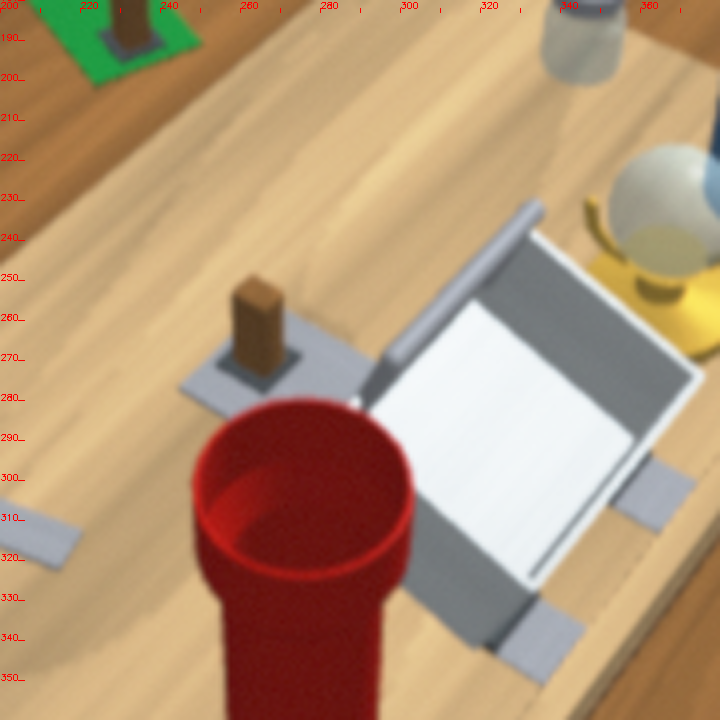

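Everything stands as intended. Last I'll measure the blade's rear corners at crop (180,558) and (338,567).

Run:
```python
from cell import env
from h import *
c=env.read_camera("top")
p=[atz(c,270+a/5,110+b/5,.022) for a,b in [(180,558),(338,567)]]; m=(p[0]+p[1])/2; e=p[0]-p[1]
q=[atz(c,270+a/5,110+b/5,z) for a,b,z in [(190,338,.022),(344,345,.022)]]; m2=(q[0]+q[1])/2
d=m2-m; yaw=np.degrees(np.arctan2(d[1],d[0])); print("rear",m,np.linalg.norm(e),"yaw rear edge",np.degrees(np.arctan2(-e[0],e[1])),"yaw sides",yaw)
tip=m+.15*np.array([np.cos(np.radians(-1.3)),np.sin(np.radians(-1.3)),0]); print("tip",tip,"depth",tip[0]-.647)
q=[atz(c,270+a/5,110+b/5,.058) for a,b in [(112,330),(435,347)]];print("front",(q[0]+q[1])/2)
```

```text
rear [0.54713068 0.01638471 0.022     ] 0.07976448968661608 yaw rear edge -1.8122727462751873 yaw sides -1.407570269051591
tip [0.69709207 0.01298161 0.022     ] depth 0.0500920719745388
front [0.65482719 0.01424375 0.058     ]
```

```bash
python3 -c "
from cell import env
print(env.sign_off())"
```

```text
the job is handed in; nothing more can be done
None
```

I tilted the bin back first, then slid the packing blade in under its front and handed the job in at about 16 s of the 48 s. The sign-off reports no verdict.

- **Bin:** I lifted it by its bar to about 0.34 rad, which puts the front edge about 40 mm up. It stayed there after I let go and while the blade went in. The last overhead view, measured at that height, put the front edge at x 0.655 m, where 0.34 rad should place it.
- **Blade:** I carried the grey 80 mm wide blade a few millimetres above the shelf to the bin's centre line, set it down flat and slid it in tip first.
    - **Depth:** about 50 mm in past the front line.
    - **Centring:** within about 1 mm.
    - **Squareness:** the blade lies at -1.4° by its sides, against -1.0° to -1.6° for the bin's front edge.
- **At hand-in:** the arm was well clear and touching nothing, and nothing had fallen off.

**Disagreements:** the early scene-camera readings differed from the overhead ones by 4 to 8 mm. I used the overhead view, which matched the given sizes, and the grasps and wrist views agreed with it. The blade's rear edge alone read -1.8°, which I take as pixel noise.

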